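# Refit the pointer knob on the speaker's control box and hold it pressed

## Task

The pointer knob has come off the desk speaker's control box: grip it by its bar, turn it so that its nose points the way the flat of the bare D-shaft faces, and push it onto the shaft until you feel it seat. Then keep pressing gently against the shaft's spring until the shaft is down at its stop, and finish like that: do not let go, the program ends with the gripper still holding the knob pressed in. Leave the other things on the desk where they are.

Things in the scene. Friction and masses are not known exactly. Their poses are not given: they have to be found in the camera images.
- knob: loose black pointer knob standing on the desk, bore down, about 60 g. Origin: centre of its underside, z up. Fluted round skirt 50 mm across, 16 mm high; on it a grip bar along the knob's x, 18 mm wide (y), z = 16 to 40 mm, sides parallel from x = -23 to +14 mm, then tapering to a nose at x = +32 mm. Underneath a D-shaped bore (see bore_end), its flat on the +x (nose) side
- bore_end (a point): middle of the closed end (ceiling) of the knob's bore, 13 mm above its underside, on its axis. The blind D-bore is 13 mm deep, 15.8 mm across, its flat 4.4 mm from the axis on the nose side, its mouth chamfered by 1.4 mm
- knob_nose (a point): tip of the knob's nose, 32 mm out along the knob's +x, 28 mm above its underside
- control_box: the speaker's control box, fixed to the desk, 130 (x) x 150 (y) x 42 mm, black with an aluminium top panel; origin: centre of its underside. Three flat keys stand 2.5 mm above the panel near its -y edge, sound slots lie near its +x edge; the bare shaft stands at x = -12, y = +18 mm of this frame, panel at z = 42 mm
- shaft: bare upright steel D-shaft on the box. Origin: on its axis at panel height while unpressed; z up; its flat faces +x. 14 mm across, flat 3.5 mm from the axis, 21 mm long. Turns stiffly (0.06 N m), 2.2 rad either way; starting angle varies. With the knob seated, knob underside is 8 mm above this origin; turned wrongly (over about 0.15 rad) it rests on the shaft's top, 13 mm higher
- shaft_top (a point): centre (on the axis) of the shaft's top face, 21 mm above the shaft's origin; the top edge is chamfered by about 1 mm
- plunger (a joint): how far the shaft is pressed into the box against its spring, in m: 0 up, 0.006 down at the stop. The spring needs 3 N to start moving and 9 N at the stop; it springs back when let go
- eraser: eraser in a blue sleeve, 20x44x12 mm, loose bystander; origin at its underside
- correction_tape: white correction tape mouse, 33x81x15 mm, loose bystander; origin at its underside
There are look-alikes about, which are no part of the job. Several things look just like the knob: the one meant starts nearest to the robot's base.

How it is judged:
By the outcome, as a careful person would: the job done as asked, in the order asked, and still so for the second after the job is handed in, while the arm keeps its last pose, push and grip.
It also fails if it takes over 35 s, if anything falls off the work surface, if the arm or the gripper's body presses on something with over 40 N, if the wrist force passes 120 N, or if a joint passes its speed limit or range.

## Robot

A 7-joint arm with a two-finger parallel gripper is mounted at the origin on a cart in front of the work surface, level with it; the furniture and walls round the work are solid. World frame = base frame: x ahead of the robot, y to its left, z up, the work surface at z = 0. Lengths are in mm, angles in rad, forces in N, time in s.
With the tool pointing down it reaches from about 350 to 775 mm from the base axis. Payload 3.1 kg.
Tool frame: the origin (TCP) lies at the very end of the fingers, on their centre line; the grasp point (between the pads) lies robot.hold_point_z behind it (robot.hold_point_z is the distance from the TCP to the grasp point, in mm); z points along the fingers, y is the line along which they close (so a half turn about z gives the same grasp; the last joint's range is limited). The gripper opens to 85 mm and grips with 20 to 120 N. Pads are 22 mm wide; open, the fingers measure 114 mm over their backs; the gripper's body (76 mm by 85 mm) begins 54 mm behind the grasp point. The pads swing forward as they close: fully open they stand 13 mm farther back than shut.
Start: joints at [1.167, 0.311, 0.014, 1.512, -0.004, 1.319, -0.027], TCP at [194.71, -514.398, 231.304] pointing down, gripper open.
Joint ranges: [-2.7, 2.7], [-0.3, 1.91], [-1.27, 1.3], [0.12, 2.57], [-1.44, 4.58], [0.2, 2.03], [-3.05, 3.05]. Speed limits (rad/s): [2.79, 2.79, 3.14, 3.14, 3.14, 3.14, 3.14].

## Interface

Orientations are given as a rotation vector (axis times angle).
In Python, from bench import robot gives the robot as it stands.
- The arm moves only by the tool carry_out, never from a script. Its argument "deltas" is a list of rows, each a list of 3 entries, a list of its own where there are three numbers: the opening, from -1 (shut) to 1 (fully open), then the shift along the tool's x, y, z in m, then the turn, a rotation vector about the tool's x, y, z in degrees. In form: [[hand, [tx, ty, tz], [ax, ay, az]], ...]. A call has 1 to 10 rows; each row is the pose to reach, as a shift and turn from the pose commanded when the call began, along the tool's axes at that moment; what a row does not reach only later rows make up. A row lasts 1/12 s, in which the tool goes at most 41.7 mm and 7.16 degrees, less where a joint would pass 70% of its speed; a pose out of reach is approached as far as the arm can. A call with a gripper value outside its range is refused whole. The fingers move at their own pace and stop on an object; the grip force is fixed at half the most. Time passes only in rows, so rows that repeat a pose let the fingers close. It gives the time, the measured TCP pose, the force, the opening and the grip force at its end, in the units of the state.
- robot.get_obs(): the state, without advancing time (a new reading comes with each control period).
- robot.get_image(name): name is "scene" or "top" or "wrist"; returns a dict with "pixels" (384x512x3 uint8, red, green, blue), "depth" (384x512 float32, mm along the optical axis (not along the pixel's ray), 0 where there is no reading), "fx", "fy", "cx", "cy" (pixels), "k1" (the pictures are not rectified: a ray, as slopes to the right and down, at radius r is drawn at 1 + k1 r^2 times it, then the intrinsics apply), "xyz" and "attitude" of the camera in the world; the wrist camera has in their place "tool_from_camera" (4x4, takes a point from camera to tool coordinates, whose origin is the TCP and whose axes are the flange's). Camera axes: x right, y up, looking along -z (the intrinsics and any distortion apply to the point x, -y, -z); pixel columns grow to the right and rows downward; lengths in mm; the calibration is good to about 2 mm. A picture is of the moment at which its call begins: read the wrist's pose just before it.
- robot.sign_off(): hands the job in; it is judged then, once.
The state is a dict: "time": time; "joint_pos": joint angles; "qd": joint speeds; "tau": joint torques, N m; "tcp_pos": TCP position; "tcp_rot": TCP orientation; "contact_force": force on the tool from outside, world axes, zero at the start; "wrist_torque": the same for the moment, N m; "width": finger opening in mm; "grasp_force": force on a finger pad.
Only numpy, scipy, OpenCV 4.12 (cv2) and the standard library are available. Lean on these libraries where they do the work, as an engineer would, in place of code of your own. Each camera call takes 0.05 s, during which the arm holds its last target. There are 200 camera calls.

## Working session

There is one attempt and no reset: what is moved stays moved. The work goes in short steps, Python scripts to look and compute and a tool call to move; the robot and the scene stay as the last step left them, time stands still between calls to the robot, and variables do not carry over. Pictures are saved under pics/ and viewed, at most 10 in all, crops included, and the job is handed in when it is done.

Besides the shell and the picture viewer there is one more tool, called as a command line: name --argument value ..., lists and objects as JSON in quotes. carry_out: Moves the arm, as the interface text tells. Its arguments: {"type":"object","properties":{"deltas":{"type":"array","items":{"type":"array"}}},"required":["deltas"]}

```bash
mkdir -p pics; cat > h.py <<'E'
import numpy as np, cv2, pickle
from scipy.spatial.transform import Rotation as R
def grab(robot,name,fn=None):
    o=robot.get_obs(); im=robot.get_image(name); im['tcp_pos']=o['tcp_pos']; im['tcp_rot']=o['tcp_rot']
    if fn: pickle.dump(im,open(fn,'wb'))
    return im
def att(a):
    a=np.array(a,float)
    return a if a.shape==(3,3) else (R.from_rotvec(a).as_matrix() if a.size==3 else R.from_quat(a).as_matrix())
def pose(im):
    if 'tool_from_camera' in im:
        T=np.eye(4);T[:3,:3]=att(im['tcp_rot']);T[:3,3]=im['tcp_pos']
        T=T@np.array(im['tool_from_camera']);return T[:3,:3],T[:3,3]
    return att(im['attitude']),np.array(im['xyz'],float)
def rays(im,uv):
    uv=np.atleast_2d(np.array(uv,float)); d=np.c_[(uv[:,0]-im['cx'])/im['fx'],(uv[:,1]-im['cy'])/im['fy']]
    s=d.copy()
    for _ in range(20): s=d/(1+im['k1']*(s**2).sum(1,keepdims=True))
    return np.c_[s[:,0],-s[:,1],-np.ones(len(s))]
def onplane(im,uv,z):
    Rm,t=pose(im); w=rays(im,uv)@Rm.T
    return t+w*((z-t[2])/w[:,2])[:,None]
def bydepth(im,uv):
    uv=np.atleast_2d(uv); Rm,t=pose(im); r=rays(im,uv)
    dep=np.array([im['depth'][int(round(v)),int(round(u))] for u,v in uv])
    return t+(r*dep[:,None])@Rm.T
def proj(im,p):
    Rm,t=pose(im); q=(np.atleast_2d(p)-t)@Rm; s=np.c_[q[:,0],-q[:,1]]/-q[:,2:3]
    s=s*(1+im['k1']*(s**2).sum(1,keepdims=True))
    return np.c_[s[:,0]*im['fx']+im['cx'],s[:,1]*im['fy']+im['cy']]
def tri(ims,uvs):
    A=np.zeros((3,3));b=np.zeros(3)
    for im,uv in zip(ims,uvs):
        Rm,t=pose(im);d=(rays(im,uv)@Rm.T)[0];d/=np.linalg.norm(d);P=np.eye(3)-np.outer(d,d);A+=P;b+=P@t
    x=np.linalg.solve(A,b);return x
E
python3 - <<'E'
from h import *
from bench import robot
print(robot.get_obs(), robot.hold_point_z)
for n in ('scene','top','wrist'):
    im=grab(robot,n,n+'.pkl'); print(n,{k:v for k,v in im.items() if k not in('pixels','depth')})
    cv2.imwrite(f'pics/{n}.png',im['pixels'][...,::-1])
a=[cv2.imread(f'pics/{n}.png') for n in('scene','top')]
cv2.imwrite('pics/top2.png',cv2.resize(a[1],(800,600),interpolation=cv2.INTER_CUBIC))
cv2.imwrite('pics/scene2.png',cv2.resize(a[0],(800,600),interpolation=cv2.INTER_CUBIC))
E
```

```text
{'time': 0.0, 'joint_pos': array([ 1.16731546,  0.31169628,  0.01395932,  1.513075  , -0.00442872,
        1.31918723, -0.02716117]), 'qd': array([ 7.87100390e-04, -5.59139087e-05, -1.23457194e-03, -9.66382411e-04,
        9.87916624e-04,  1.73405030e-03,  5.20484531e-04]), 'tau': array([-5.83294241e-05, -3.79923141e+01,  1.46027785e-01, -2.30596375e+01,
        1.23001556e-02,  1.35967051e-02, -6.84409159e-06]), 'tcp_pos': array([ 194.44389465, -513.6970181 ,  230.22986766]), 'tcp_rot': array([-3.08804605e+00, -5.64994039e-01,  7.48318597e-04]), 'contact_force': array([ 0.76645603, -0.1345261 , -0.36256584]), 'wrist_torque': array([ 0.00641715, -0.02106336,  0.02348664]), 'grasp_force': 0.0, 'width': 85.37442948523956} 18.700000000000003
scene {'fx': 374.3880230447098, 'fy': 374.3880230447098, 'cx': 252.93076956337458, 'cy': 188.98462042947887, 'k1': 0.02679411610020836, 'xyz': array([269.84687409, 609.34904861, 500.22537582]), 'attitude': array([ 0.31402763, -1.37652409, -2.39391261]), 'tcp_pos': array([ 194.44389465, -513.6970181 ,  230.22986766]), 'tcp_rot': array([-3.08804605e+0
[... 365 characters left out ...]
ot': array([-3.08811995e+00, -5.64848931e-01,  7.91794135e-04])}
wrist {'fx': 337.95060742593586, 'fy': 337.95060742593586, 'cx': 258.6493120878701, 'cy': 187.5298140234952, 'k1': 4.791186604329316e-05, 'tool_from_camera': array([[-6.99675248e-04,  9.47981407e-01,  3.18324933e-01,
         8.14358648e+01],
       [ 9.99999699e-01,  5.56329912e-04,  5.41222527e-04,
         5.38943084e-02],
       [ 3.35975211e-04,  3.18325216e-01, -9.47981510e-01,
        -1.42553082e+02],
       [ 0.00000000e+00,  0.00000000e+00,  0.00000000e+00,
         1.00000000e+00]]), 'tcp_pos': array([ 194.45926158, -513.79860293,  230.36636813]), 'tcp_rot': array([-3.08834517e+00, -5.64973785e-01,  7.13608583e-04])}
```

View pics/top2.png

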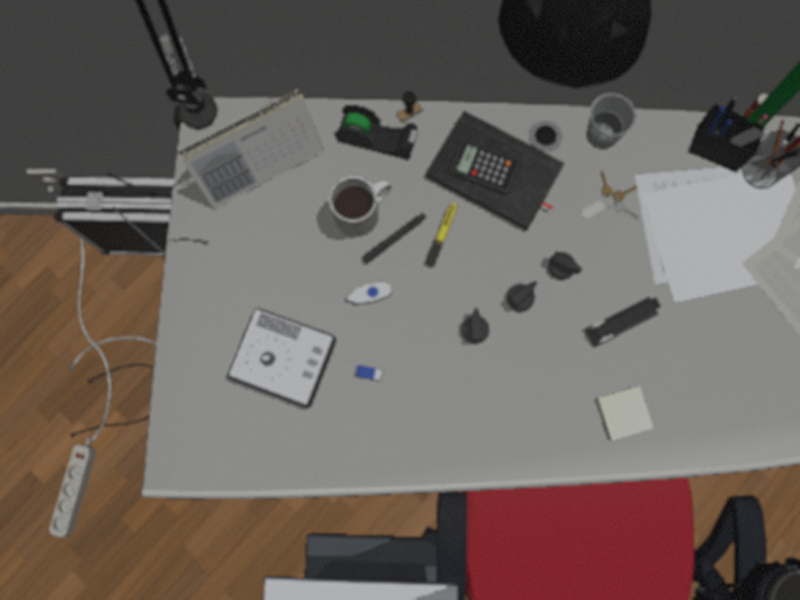

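View pics/scene2.png

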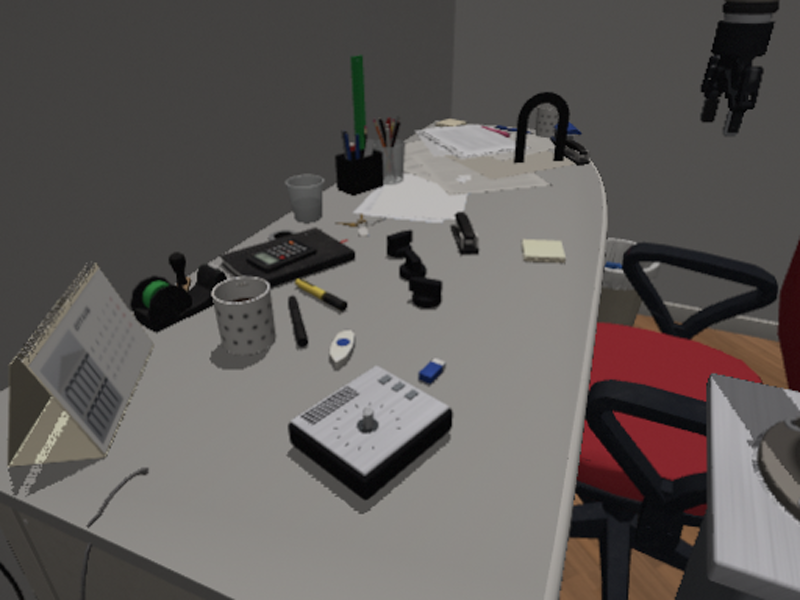

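The top picture shows three look-alike knobs at (475,327), (520,296) and (563,265), with the box shaft at (267,358), all in 800x600 pixels. The scene picture shows the same knobs at (426,292), (412,267) and (400,243), with the shaft at (368,420). I'll compute their distances to the base and check the choice in a close crop.

```bash
python3 - <<'E'
from h import *
t=pickle.load(open('top.pkl','rb'));s=pickle.load(open('scene.pkl','rb'))
for n,a,b in [('k1',(475,327),(426,292)),('k2',(520,296),(412,267)),('k3',(563,265),(400,243)),('shafttop',(267,358),(368,410))]:
    a=np.array(a)*.64;b=np.array(b)*.64
    x=tri([t,s],[a,b]);print(n,x.round(1),'depth',bydepth(t,a).round(1),'r',np.hypot(*x[:2]).round(), 'errpx',(proj(t,x)-a).round(1),(proj(s,x)-b).round(1))
def crop(im,c,r,k):
    u,v=(np.array(c)*.64).astype(int);p=im['pixels'][max(0,v-r):v+r,max(0,u-r):u+r,::-1];return cv2.resize(p,(400,400),interpolation=cv2.INTER_CUBIC)
cv2.imwrite('pics/crop1.png',np.hstack([crop(t,(475,327),25,0),crop(t,(267,358),40,0)]))
E
```

```text
k1 [ 579.2 -179.8   16.5] depth [[ 574.4 -177.6   42. ]] r 606.0 errpx [[0.  0.1]] [[-0.1 -0. ]]
k2 [ 637.2 -257.8   14.5] depth [[ 631.  -254.1   40. ]] r 687.0 errpx [[-0. -0.]] [[0. 0.]]
k3 [ 694.4 -333.    19.5] depth [[ 690.9 -330.6   31.3]] r 770.0 errpx [[-0. -0.]] [[0. 0.]]
shafttop [509.  166.8  62.1] depth [[507.7 166.2  63. ]] r 536.0 errpx [[-0.1 -0.5]] [[0.7 0.2]]
```

View pics/crop1.png

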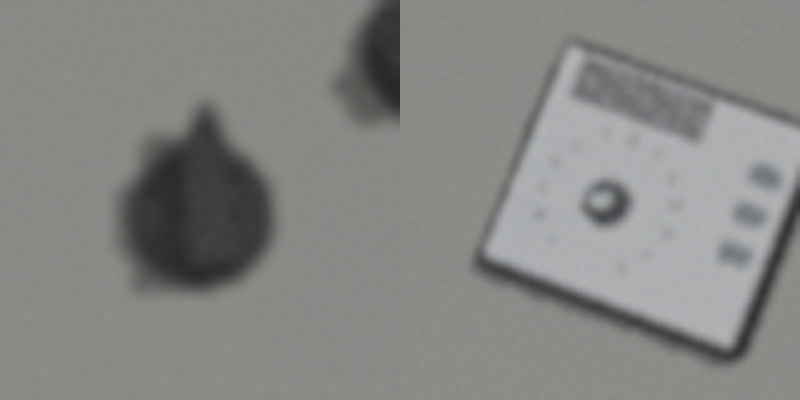

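The chosen knob is k1 at (475,327). It is the nearest to the base at 606 mm, against 687 and 770, and its nose points roughly +x. Next I move above it for close wrist views.

carry_out --deltas '[[1, [0.476, -0.179, 0.03], [0, 0, 0]], [1, [0.476, -0.179, 0.03], [0, 0, 0]], [1, [0.476, -0.179, 0.03], [0, 0, 0]], [1, [0.476, -0.179, 0.03], [0, 0, 0]], [1, [0.476, -0.179, 0.03], [0, 0, 0]], [1, [0.476, -0.179, 0.03], [0, 0, 0]], [1, [0.476, -0.179, 0.03], [0, 0, 0]], [1, [0.476, -0.179, 0.03], [0, 0, 0]], [1, [0.476, -0.179, 0.03], [0, 0, 0]], [1, [0.476, -0.179, 0.03], [0, 0, 0]]]'

```text
time: 0.98
tcp_pos: [507.9, -238.1, 206.4]
tcp_rot: [-3.09, -0.565, 0.001]
contact_force: [0.4, -0.9, 0.5]
width: 85.4
grasp_force: 0.0
```

carry_out --deltas '[[1, [0.087, -0.033, 0.05], [0, 0, 0]], [1, [0.087, -0.033, 0.05], [0, 0, 0]], [1, [0.087, -0.033, 0.05], [0, 0, 0]], [1, [0.087, -0.033, 0.05], [0, 0, 0]], [1, [0.087, -0.033, 0.05], [0, 0, 0]], [1, [0.087, -0.033, 0.05], [0, 0, 0]]]'

```text
time: 1.48
tcp_pos: [576.0, -179.5, 156.7]
tcp_rot: [3.089, 0.563, -0.002]
contact_force: [-0.7, -1.3, -0.1]
width: 85.5
grasp_force: 0.0
```

```bash
python3 - <<'E'
from h import *
from bench import robot
im=grab(robot,'wrist','wk1.pkl'); print(im['tcp_pos'],im['tcp_rot'],pose(im)[1])
cv2.imwrite('pics/wk1.png',im['pixels'][...,::-1])
E
```

```text
[ 576.01279653 -179.48815718  156.73110306] [ 3.08948927e+00  5.63011733e-01 -1.85607261e-03] [ 652.36724658 -150.61146264  299.17050848]
```

View pics/wk1.png

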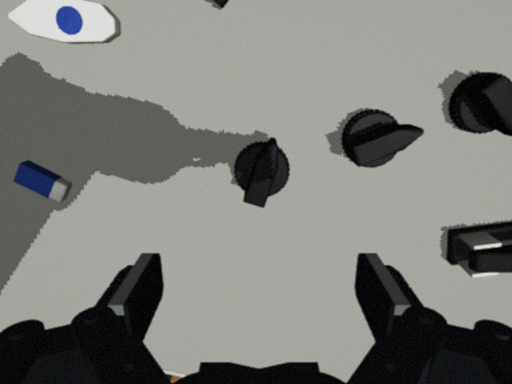

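The wrist picture shows the chosen knob at (262,172), with its nose at (272,142) and the bar's tail at (256,205). Look-alikes are at (380,138) and (485,102), and the eraser is at (42,180). Next I measure with depth and take a second view.

carry_out --deltas '[[1, [0.02, -0.06, 0.0], [0, 0, 0]], [1, [0.02, -0.06, 0.0], [0, 0, 0]], [1, [0.02, -0.06, 0.0], [0, 0, 0]], [1, [0.02, -0.06, 0.0], [0, 0, 0]]]'

```text
time: 1.87
tcp_pos: [574.1, -114.5, 158.1]
tcp_rot: [3.089, 0.567, 0.003]
contact_force: [-0.3, -0.0, -0.1]
width: 86.0
grasp_force: 0.0
```

```bash
cat > k.py <<'E'
from h import *
def cloud(im):
    v,u=np.mgrid[0:384,0:512]; uv=np.c_[u.ravel(),v.ravel()]; Rm,t=pose(im)
    P=t+(rays(im,uv)*im['depth'].reshape(-1,1))@Rm.T
    P[im['depth'].ravel()==0]=np.nan
    return P.reshape(384,512,3)
def knob(im,c,rad=45,lo=32,hi=50):
    P=cloud(im); m=(np.hypot(P[...,0]-c[0],P[...,1]-c[1])<rad)&(P[...,2]>lo)&(P[...,2]<hi)
    q=P[m]; cs,_=cv2.findContours(m.astype(np.uint8),cv2.RETR_EXTERNAL,cv2.CHAIN_APPROX_NONE)
    ct=max(cs,key=cv2.contourArea)[:,0]
    return P,m,q,ct
E
python3 - <<'E'
from k import *
from bench import robot
b=grab(robot,'wrist','wk2.pkl'); a=pickle.load(open('wk1.pkl','rb')); print(b['tcp_pos'])
tips=[]
for im in (a,b):
    P,m,q,ct=knob(im,(576,-178))
    top=np.median(q[:,2]); w=onplane(im,ct,top)[:,:2]
    (cx,cy),(ww,hh),an=cv2.minAreaRect(w.astype(np.float32))
    bx=cv2.boxPoints(((cx,cy),(ww,hh),an))
    # direction via area-weighted filled mask second moments
    fill=onplane(im,np.argwhere(m)[:,::-1],top)[:,:2]; mu=fill.mean(0); l,V=np.linalg.eigh(np.cov((fill-mu).T)); d=V[:,1]*np.sign(V[0,1])
    s=(fill-mu)@d; n=np.array([-d[1],d[0]]); y=(fill-mu)@n
    print('n',m.sum(),'top',top,np.percentile(q[:,2],[5,95]).round(1),'mu',mu.round(1),'ang',np.degrees(np.arctan2(d[1],d[0])).round(1),'s',s.min().round(1),s.max().round(1),'wid',y.min().round(1),y.max().round(1),'rect',ww,hh,an)
    # width by s
    for s0 in range(-28,40,6):
        k=(s>s0)&(s<s0+6)
        if k.any(): print(s0,y[k].min().round(1),y[k].max().round(1),end=' | ')
    print()
    tips.append(ct[np.argmax((w-mu)@d)]); print('floor z',np.nanmedian(P[...,2][P[...,2]<15]))
print('tip tri',tri([a,b],tips))
E
```

```text
[ 574.09905003 -114.50250906  158.10814715]
n 1317 top 39.7086344249596 [37.5 40.8] mu [ 580.3 -180.9] ang 3.2 s -25.4 30.0 wid -9.2 9.1 rect 55.32499313354492 18.197052001953125 2.5055181980133057
-28 -8.9 8.9 | -22 -9.1 9.1 | -16 -9.1 9.1 | -10 -9.0 9.0 | -4 -9.2 8.9 | 2 -9.2 8.8 | 8 -9.1 8.8 | 14 -7.8 8.0 | 20 -5.8 5.9 | 26 -2.8 3.7 | 
floor z -0.314631594059847
n 1312 top 39.602266413229245 [34.6 40.8] mu [ 580.4 -179.8] ang 3.1 s -25.6 29.8 wid -9.9 10.3 rect 55.35956954956055 20.171878814697266 2.828047513961792
-28 -9.6 9.3 | -22 -9.7 9.8 | -16 -9.8 10.3 | -10 -9.8 9.9 | -4 -9.8 9.4 | 2 -9.7 9.4 | 8 -9.9 9.8 | 14 -8.0 8.5 | 20 -6.4 6.0 | 26 -3.8 4.0 | 
floor z -0.32365997313237926
tip tri [ 609.41548348 -179.90993717   34.43129043]
```

The bar is 55x18 mm with its top at about 39.7 mm, which matches the description. The knob's axis is at about (577.9,-180.6) and its nose angle about 2.9°. Next I look at the shaft.

carry_out --deltas '[[1, [0.038, -0.286, -0.01], [0, 0, 0]], [1, [0.038, -0.286, -0.01], [0, 0, 0]], [1, [0.038, -0.286, -0.01], [0, 0, 0]], [1, [0.038, -0.286, -0.01], [0, 0, 0]], [1, [0.038, -0.286, -0.01], [0, 0, 0]], [1, [0.038, -0.286, -0.01], [0, 0, 0]], [1, [0.038, -0.286, -0.01], [0, 0, 0]], [1, [0.038, -0.286, -0.01], [0, 0, 0]], [1, [0.038, -0.286, -0.01], [0, 0, 0]], [1, [0.038, -0.286, -0.01], [0, 0, 0]]]'

```text
time: 2.75
tcp_pos: [509.6, 163.4, 167.0]
tcp_rot: [3.089, 0.56, 0.001]
contact_force: [-0.4, -0.3, -0.6]
width: 85.8
grasp_force: 0.0
```

```bash
python3 - <<'E'
from k import *
from bench import robot
im=grab(robot,'wrist','ws1.pkl'); print(im['tcp_pos'],im['tcp_rot'])
u,v=proj(im,[508.5,166.5,63])[0]; print(u,v)
u,v=int(u),int(v); c=im['pixels'][v-30:v+30,u-30:u+30,::-1]
cv2.imwrite('pics/ws1.png',np.hstack([cv2.resize(c,(400,400),interpolation=cv2.INTER_CUBIC),cv2.resize(im['pixels'][...,::-1],(400,300)).__class__(1) if 0 else cv2.copyMakeBorder(cv2.resize(im['pixels'][...,::-1],(400,300)),0,100,0,0,0)]))
E
```

```text
[509.61572576 163.39601087 167.04398944] [3.08901063e+00 5.59712728e-01 1.45461905e-03]
254.14007229297442 185.85429497945393
```

View pics/ws1.png

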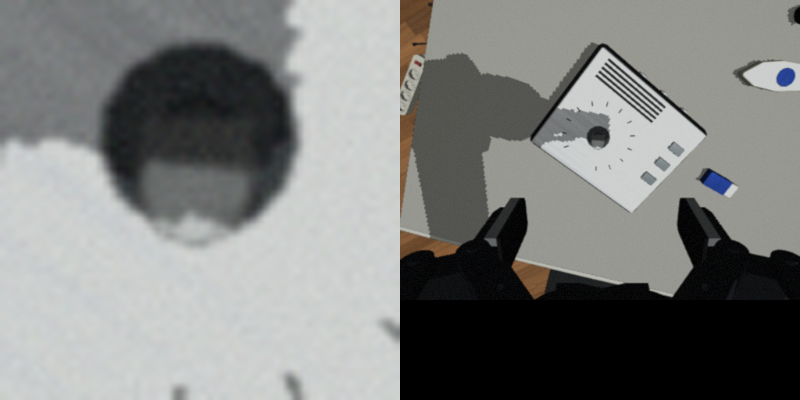

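The crop shows the shaft in its dark collar, with the top face at about (195,200). A flat-looking face points up in the image, roughly tool +x. The resolution is low, so I move closer.

carry_out --deltas '[[1, [-0.027, -0.003, 0.085], [0, 0, 0]], [1, [-0.027, -0.003, 0.085], [0, 0, 0]], [1, [-0.027, -0.003, 0.085], [0, 0, 0]], [1, [-0.027, -0.003, 0.085], [0, 0, 0]], [1, [-0.027, -0.003, 0.085], [0, 0, 0]]]'

```text
time: 3.22
tcp_pos: [484.5, 158.4, 83.1]
tcp_rot: [3.091, 0.561, 0.005]
contact_force: [0.5, 0.8, 1.4]
width: 85.4
grasp_force: 0.0
```

```bash
python3 - <<'E'
from k import *
from bench import robot
im=grab(robot,'wrist','ws2.pkl'); print(im['tcp_pos'],im['tcp_rot'])
P=cloud(im)
m=(P[...,2]>55)&(np.hypot(P[...,0]-508.5,P[...,1]-166.5)<20)&(P[...,2]<70)
q=P[m];print(m.sum(),np.percentile(q[:,2],[5,50,95]))
zt=np.median(q[:,2]); m2=m&(P[...,2]>zt-1.0)
w=onplane(im,np.argwhere(m2)[:,::-1],zt)[:,:2]
h=cv2.convexHull(w.astype(np.float32))[:,0]; c,r=cv2.minEnclosingCircle(h); print('circ',c,r)
c=np.array(c); 
for a in range(0,360,15):
    d=np.array([np.cos(np.radians(a)),np.sin(np.radians(a))]); print(a,((h-c)@d).max().round(1),end=' ; ')
mp=(abs(P[...,2]-42)<4); pp=P[mp]; print('panel',np.median(pp[:,2]))
u,v=proj(im,[508.5,166.5,60])[0].astype(int); g=im['pixels'][v-35:v+35,u-35:u+35,::-1]
g2=(m2[v-35:v+35,u-35:u+35,None]*np.array([0,0,90])+g*.6).astype(np.uint8)
cv2.imwrite('pics/ws2.png',np.hstack([cv2.resize(x,(400,400),interpolation=cv2.INTER_CUBIC) for x in (g,g2)]))
E
```

```text
[484.47206332 158.39672608  83.07152063] [3.09104315 0.56073592 0.00455662]
538 [56.83454498 62.45140558 63.6515307 ]
circ (510.560302734375, 168.01998901367188) 6.957739353179932
0 5.3 ; 15 4.0 ; 30 4.8 ; 45 5.9 ; 60 6.6 ; 75 6.9 ; 90 6.9 ; 105 6.7 ; 120 6.9 ; 135 6.8 ; 150 6.9 ; 165 6.9 ; 180 6.7 ; 195 6.9 ; 210 6.8 ; 225 6.8 ; 240 6.7 ; 255 6.6 ; 270 6.7 ; 285 6.7 ; 300 6.8 ; 315 6.9 ; 330 6.8 ; 345 6.3 ; panel 41.93215075692976
```

View pics/ws2.png

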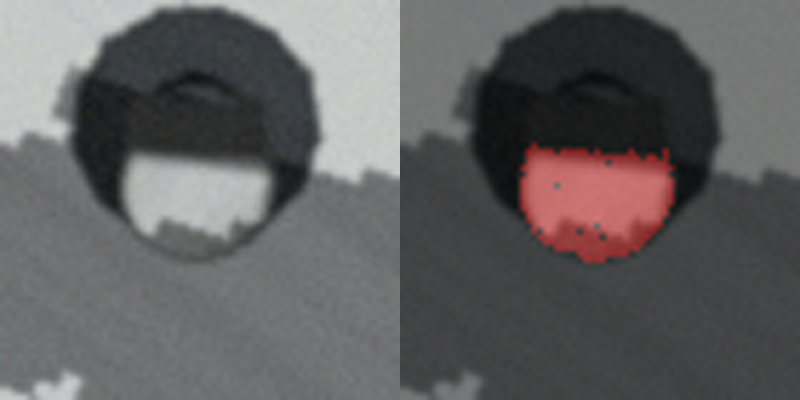

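The flat is clear in this picture: its straight edge runs from (125,152) to (270,160) and faces up in the image. I fit the line and check the joints.

```bash
cat > s.py <<'E'
from k import *
from scipy.optimize import least_squares
def shaft(im,c0=(510.5,168)):
    P=cloud(im)
    m=(P[...,2]>55)&(np.hypot(P[...,0]-c0[0],P[...,1]-c0[1])<14)&(P[...,2]<70)
    zt=np.median(P[m][:,2]); m2=(m&(P[...,2]>zt-1.3)).astype(np.uint8)
    ct=max(cv2.findContours(m2,cv2.RETR_EXTERNAL,cv2.CHAIN_APPROX_NONE)[0],key=cv2.contourArea)[:,0]
    w=onplane(im,ct,zt)[:,:2]
    def f(p):
        d=w-p[:2]; u=np.array([np.cos(p[3]),np.sin(p[3])])
        return np.maximum(np.hypot(*d.T)-p[2], d@u-p[4])
    best=min((least_squares(f,[*w.mean(0),7,np.radians(a),3.5],loss='soft_l1',f_scale=.4) for a in range(0,360,30)),key=lambda r:r.cost)
    p=best.x; return zt,p[:2],p[2],np.degrees(p[3])%360,p[4],best.cost
E
python3 - <<'E'
from s import *
from bench import robot
print(robot.get_obs()['joint_pos'].round(3)); 
for f in('ws1.pkl','ws2.pkl'): print(shaft(pickle.load(open(f,'rb'))))
E
```

```text
[-0.064  0.391 -0.365  1.816  0.168  0.959 -1.71 ]
(np.float64(62.4487847972953), array([510.64930157, 168.35904941]), np.float64(6.526141166536918), np.float64(16.325504140968405), np.float64(3.2124079783693276), np.float64(1.7328837536807746))
(np.float64(62.45140558086085), array([510.62552814, 168.13564172]), np.float64(6.728222784863306), np.float64(18.03711475384688), np.float64(3.1480805987781837), np.float64(1.5034364667588154))
```

carry_out --deltas '[[1, [0.014, 0.024, 0], [0, 0, -60]], [1, [0.014, 0.024, 0], [0, 0, -60]], [1, [0.014, 0.024, 0], [0, 0, -60]], [1, [0.014, 0.024, 0], [0, 0, -60]], [1, [0.014, 0.024, 0], [0, 0, -60]], [1, [0.014, 0.024, 0], [0, 0, -60]], [1, [0.014, 0.024, 0], [0, 0, -60]], [1, [0.014, 0.024, 0], [0, 0, -60]], [1, [0.014, 0.024, 0], [0, 0, -60]], [1, [0.014, 0.024, 0], [0, 0, -60]]]'

```text
time: 4.1
tcp_pos: [507.3, 142.3, 84.6]
tcp_rot: [2.393, 2.032, 0.01]
contact_force: [-0.6, -0.4, -0.4]
width: 85.4
grasp_force: 0.0
```

```bash
python3 - <<'E'
from s import *
from bench import robot
im=grab(robot,'wrist','ws3.pkl');print(im['tcp_pos'],im['tcp_rot'],robot.get_obs()['joint_pos'].round(3)); 
print(shaft(im))
E
```

```text
[507.26447288 142.3280846   84.63578696] [2.39267125 2.03166173 0.00955441] [ 0.135  0.457 -0.582  1.769  0.294  0.997 -0.724]
(np.float64(62.6225151389887), array([510.19188727, 168.30792159]), np.float64(6.615547493762597), np.float64(17.937390765478774), np.float64(3.24761745194888), np.float64(1.7596378550701517))
```

Both views agree: the shaft is at (510.4,168.2) with its top at z≈62.5, and its flat faces about 17.8°. Next I fly back to the knob at yaw 2.9°.

carry_out --deltas '[[1, [-0.307, 0.122, -0.03], [0, 0, 77.7]], [1, [-0.307, 0.122, -0.03], [0, 0, 77.7]], [1, [-0.307, 0.122, -0.03], [0, 0, 77.7]], [1, [-0.307, 0.122, -0.03], [0, 0, 77.7]], [1, [-0.307, 0.122, -0.03], [0, 0, 77.7]], [1, [-0.307, 0.122, -0.03], [0, 0, 77.7]], [1, [-0.307, 0.122, -0.03], [0, 0, 77.7]], [1, [-0.307, 0.122, -0.03], [0, 0, 77.7]], [1, [-0.307, 0.122, -0.03], [0, 0, 77.7]], [1, [-0.307, 0.122, -0.03], [0, 0, 77.7]]]'

```text
time: 4.98
tcp_pos: [576.1, -186.7, 113.6]
tcp_rot: [3.13, 0.225, 0.006]
contact_force: [-0.2, 1.7, -0.7]
width: 85.5
grasp_force: 0.0
```

```bash
cat > go.py <<'E'
from h import *
def go(o,x,y,z,yaw):
    Rt=att(o['tcp_rot']); d=Rt.T@(np.array([x,y,z])-o['tcp_pos'])
    c,s=np.cos(np.radians(yaw)),np.sin(np.radians(yaw)); Rg=np.array([[c,s,0],[s,-c,0],[0,0,-1]])
    print('d',d.round(2),'turn',np.degrees(R.from_matrix(Rt.T@Rg).as_rotvec()).round(2))
E
python3 - <<'E'
from go import *
from bench import robot
o=robot.get_obs(); print(o['tcp_pos'],o['joint_pos'].round(3)); go(o,577.9,-180.6,110,2.9)
E
```

```text
[ 576.0725006  -186.7350329   113.61931327] [ 0.43   0.516 -0.212  1.519  0.119  1.114 -1.235]
d [ 2.67 -5.83  3.6 ] turn [ 0.23 -0.21  5.31]
```

carry_out --deltas '[[1, [0.003, -0.006, 0.004], [0, 0, 5.5]], [1, [0.003, -0.006, 0.004], [0, 0, 5.5]], [1, [0.003, -0.006, 0.004], [0, 0, 5.5]], [1, [0.003, -0.006, 0.004], [0, 0, 5.5]]]'

```text
time: 5.32
tcp_pos: [577.4, -174.5, 108.6]
tcp_rot: [3.139, 0.102, 0.002]
contact_force: [-0.3, 0.4, -0.0]
width: 85.2
grasp_force: 0.0
```

```bash
python3 - <<'E'
from go import *
from k import knob
from bench import robot
o=robot.get_obs(); print(o['tcp_pos'],o['tcp_rot']); go(o,577.9,-180.6,19,2.9)
im=grab(robot,'wrist','wk3.pkl'); P,m,q,ct=knob(im,(577,-180)); top=np.median(q[:,2])
fill=onplane(im,np.argwhere(m)[:,::-1],top)[:,:2]; mu=fill.mean(0); l,V=np.linalg.eigh(np.cov((fill-mu).T)); d=V[:,1]*np.sign(V[0,1]); s=(fill-mu)@d; y=(fill-mu)@np.array([-d[1],d[0]])
print(m.sum(),top,mu,np.degrees(np.arctan2(d[1],d[0])),s.min(),s.max(),y.min(),y.max(),'axis',mu+d*(s.max()-32),mu+d*(s.min()+23))
E
```

```text
[ 577.37434188 -174.46331846  108.62447017] [3.13909897e+00 1.02409602e-01 2.23123376e-03]
d [-0.    6.08 89.63] turn [ 0.05 -0.08  0.84]
1838 39.70105814178142 [ 580.81711606 -181.3105169 ] 3.457081606506171 -25.617842742566012 30.127822032325152 -9.077594640985458 8.707601039253895 axis [ 578.94834499 -181.42341083] [ 578.20403714 -181.46837505]
```

carry_out --deltas '[[1, [0.0005, 0.0065, 0.02], [0, 0, 0.7]], [1, [0.0005, 0.0065, 0.05], [0, 0, 0.7]], [1, [0.0005, 0.0065, 0.075], [0, 0, 0.7]], [1, [0.0005, 0.0065, 0.075], [0, 0, 0.7]], [1, [0.0005, 0.0065, 0.075], [0, 0, 0.7]], [1, [0.0005, 0.0065, 0.075], [0, 0, 0.7]]]'

```text
time: 5.87
tcp_pos: [578.9, -181.1, 34.3]
tcp_rot: [3.14, 0.08, 0.004]
contact_force: [0.2, -1.1, 0.4]
width: 85.1
grasp_force: 0.0
```

```bash
python3 - <<'E'
from go import *
from bench import robot
o=robot.get_obs(); print(o['tcp_pos'],o['tcp_rot'],o['qd'].round(3)); go(o,578.2,-181.0,19,3.1)
E
```

```text
[ 578.91143005 -181.10940041   34.33786358] [3.13986961 0.08043944 0.00416151] [-0.003 -0.018 -0.004 -0.019  0.    -0.004 -0.002]
d [-0.75 -0.16 15.34] turn [ 0.04 -0.15 -0.16]
```

carry_out --deltas '[[1, [-0.0007, 0, 0.008], [0, 0, -0.1]], [1, [-0.0007, 0, 0.015], [0, 0, -0.1]], [1, [-0.0007, 0, 0.015], [0, 0, -0.1]], [0.2, [-0.0007, 0, 0.015], [0, 0, -0.1]], [-0.3, [-0.0007, 0, 0.015], [0, 0, -0.1]], [-1, [-0.0007, 0, 0.015], [0, 0, -0.1]], [-1, [-0.0007, 0, 0.015], [0, 0, -0.1]], [-1, [-0.0007, 0, 0.015], [0, 0, -0.1]], [-1, [-0.0007, 0, 0.015], [0, 0, -0.1]], [-1, [-0.0007, 0, 0.015], [0, 0, -0.1]]]'

```text
time: 6.7
tcp_pos: [577.4, -180.9, 18.2]
tcp_rot: [3.14, 0.083, 0.002]
contact_force: [-0.3, -0.9, 1.1]
width: 16.7
grasp_force: 60.8
```

```bash
python3 - <<'E'
from go import *
from bench import robot
o=robot.get_obs(); print(o); go(o,578.2,-181.0,19,3.1)
E
```

```text
{'time': 6.7, 'joint_pos': array([ 0.40018337,  0.62209806, -0.18122199,  1.60488659,  0.13186923,
        0.92555392, -1.3453053 ]), 'qd': array([-0.00098623, -0.00058997,  0.00116418,  0.00148234,  0.00335445,
       -0.00709854, -0.00016771]), 'tau': array([ 8.58539046e-03, -4.64937294e+01, -2.33909301e+00, -1.83266580e+01,
        1.34683607e-02,  1.63047686e-01, -4.54336739e-03]), 'tcp_pos': array([ 577.35967159, -180.92332804,   18.15844005]), 'tcp_rot': array([3.14019563e+00, 8.26314952e-02, 1.56223346e-03]), 'contact_force': array([-0.31052732, -0.90869574,  1.0772066 ]), 'wrist_torque': array([0.03759105, 0.14338543, 0.05277825]), 'grasp_force': 60.770772099494934, 'width': 16.73880243307594}
d [ 0.84  0.12 -0.84] turn [ 0.02 -0.06 -0.09]
```

carry_out --deltas '[[-1, [0, 0, -0.03], [0, 0, 0]], [-1, [0, 0, -0.07], [0, 0, 0]], [-1, [0, 0, -0.1], [0, 0, 0]], [-1, [-0.0494, -0.352, -0.1], [0, 0, -14.7]], [-1, [-0.0494, -0.352, -0.1], [0, 0, -14.7]], [-1, [-0.0494, -0.352, -0.1], [0, 0, -14.7]], [-1, [-0.0494, -0.352, -0.1], [0, 0, -14.7]], [-1, [-0.0494, -0.352, -0.1], [0, 0, -14.7]], [-1, [-0.0494, -0.352, -0.1], [0, 0, -14.7]], [-1, [-0.0494, -0.352, -0.1], [0, 0, -14.7]]]'

```text
time: 7.53
tcp_pos: [520.3, 107.1, 117.7]
tcp_rot: [3.104, 0.483, -0.0]
contact_force: [1.2, 0.1, -1.7]
width: 17.0
grasp_force: 60.4
```

```bash
python3 - <<'E'
from go import *
from bench import robot
o=robot.get_obs(); print(o['tcp_pos'],o['width'],o['contact_force']); go(o,509.6,168,110,17.8)
E
```

```text
[520.30910672 107.11633102 117.74218683] 17.030694557311314 [ 1.21648622  0.10055264 -1.68579634]
d [  8.3  -61.26   7.73] turn [ 0.01  0.   -0.11]
```

carry_out --deltas '[[-1, [0.008, -0.055, 0.0], [0, 0, 0]], [-1, [0.008, -0.055, 0.0], [0, 0, 0]], [-1, [0.008, -0.055, 0.0], [0, 0, 0]], [-1, [0.008, -0.055, 0.0], [0, 0, 0]], [-1, [0.008, -0.055, 0.0], [0, 0, 0]]]'

```text
time: 7.95
tcp_pos: [512.4, 158.3, 117.4]
tcp_rot: [3.103, 0.48, -0.001]
contact_force: [0.2, 0.2, -0.6]
width: 16.4
grasp_force: 60.5
```

```bash
python3 - <<'E'
from go import *
from k import cloud
from bench import robot
o=robot.get_obs(); print(o['tcp_pos'],o['width'],o['contact_force'],o['qd'].round(3)); go(o,509.6,168,90,17.8)
im=grab(robot,'wrist','wh.pkl'); P=cloud(im); Rt=att(im['tcp_rot']); Q=(P-im['tcp_pos'])@Rt
m=(Q[...,0]>-40)&(Q[...,0]<60)&(abs(Q[...,1])<32)&(Q[...,2]>-25)&(Q[...,2]<22)
for lo,hi in((-25,-15),(-15,-5),(-5,5),(5,22)):
    k=m&(Q[...,2]>lo)&(Q[...,2]<=hi)
    if k.any(): print(lo,hi,k.sum(),Q[k].min(0).round(1),Q[k].max(0).round(1))
k=m&(Q[...,0]>22)&(Q[...,2]<-2); print('nose',Q[k].shape, Q[k][np.argsort(Q[k][:,0])[-5:]].round(1))
cv2.imwrite('pics/wh.png',im['pixels'][...,::-1])
E
```

```text
[512.4375774  158.26101366 117.40543826] 16.35928799978854 [ 0.24688792  0.19953453 -0.56787805] [ 0.022 -0.002  0.016  0.    -0.002  0.    -0.002]
d [  0.26 -10.19  27.39] turn [ 0.1   0.05 -0.2 ]
-25 -15 5129 [-23.  -22.2 -25. ] [ 32.6  21.9 -15. ]
-15 -5 850 [  5.5 -22.1 -15. ] [32.6 21.9 -5. ]
-5 5 1842 [ -0.8 -23.8  -5. ] [32.5 24.6  5. ]
5 22 724 [ -3.6 -24.9   5. ] [24.8 24.6 18. ]
nose (923, 3) [[ 32.5  -1.1  -5.6]
 [ 32.5   0.5 -16.3]
 [ 32.5  -0.3  -3. ]
 [ 32.6  -1.  -20.8]
 [ 32.6   0.6  -8.4]]
```

View pics/wh.png

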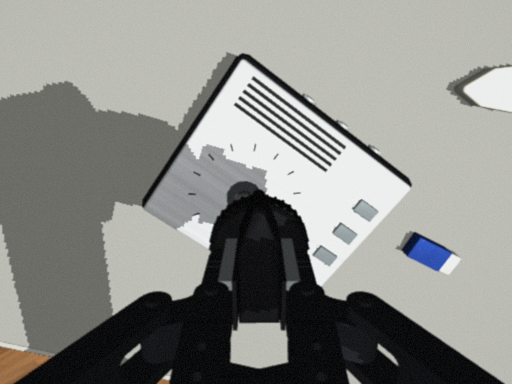

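The picture shows the knob held level and straight. Its nose tip is at tool x=32.6, so the axis is about 0.5 mm ahead of the TCP. The shaft collar is at (243,192). Next I align above the shaft.

carry_out --deltas '[[-1, [0.0005, -0.0102, 0.0], [0, 0, -0.2]], [-1, [0.0005, -0.0102, 0.015], [0, 0, -0.2]], [-1, [0.0005, -0.0102, 0.028], [0, 0, -0.2]], [-1, [0.0005, -0.0102, 0.028], [0, 0, -0.2]], [-1, [0.0005, -0.0102, 0.028], [0, 0, -0.2]], [-1, [0.0005, -0.0102, 0.028], [0, 0, -0.2]]]'

```text
time: 8.5
tcp_pos: [510.1, 169.9, 90.3]
tcp_rot: [-3.103, -0.487, -0.001]
contact_force: [1.0, 0.2, -0.5]
width: 16.7
grasp_force: 60.5
```

```bash
python3 - <<'E'
from go import *
from bench import robot
o=robot.get_obs(); print(o['tcp_pos'],o['width'],o['contact_force'],o['qd'].round(3)); go(o,509.9,168.05,83,17.8)
E
```

```text
[510.05736549 169.91056109  90.28539417] 16.686884687065643 [ 0.95643412  0.23388506 -0.49272773] [-0.003 -0.009 -0.004 -0.012 -0.001 -0.001  0.002]
d [-0.73  1.72  7.28] turn [-0.   -0.05  0.05]
```

carry_out --deltas '[[-1, [-0.0007, 0.0017, 0.0], [0, 0, 0]], [-1, [-0.0007, 0.0017, 0.006], [0, 0, 0]], [-1, [-0.0007, 0.0017, 0.006], [0, 0, 0]], [-1, [-0.0007, 0.0017, 0.006], [0, 0, 0]]]'

```text
time: 8.83
tcp_pos: [509.1, 168.1, 83.5]
tcp_rot: [3.103, 0.489, -0.001]
contact_force: [-0.2, -1.0, -0.9]
width: 16.8
grasp_force: 60.5
```

```bash
python3 - <<'E'
from go import *
from bench import robot
o=robot.get_obs(); print(o['tcp_pos'],o['width'],o['contact_force'],o['qd'].round(3)); go(o,509.9,168.05,80,17.8)
E
```

```text
[509.08813225 168.1175799   83.53817026] 16.763697813559958 [-0.15061283 -0.97498169 -0.87556986] [-0.001 -0.004 -0.003 -0.006  0.    -0.     0.001]
d [0.75 0.31 3.54] turn [0.   0.04 0.1 ]
```

carry_out --deltas '[[-1, [0.0005, 0.0001, 0.002], [0, 0, 0]], [-1, [0.0005, 0.0001, 0.004], [0, 0, 0]], [-1, [0.0005, 0.0001, 0.006], [0, 0, 0]], [-1, [0.0005, 0.0001, 0.006], [0, 0, 0]], [-1, [0.0005, 0.0001, 0.006], [0, 0, 0]]]'

```text
time: 9.25
tcp_pos: [509.7, 168.4, 77.5]
tcp_rot: [3.103, 0.489, -0.001]
contact_force: [-1.0, -0.8, 0.3]
width: 16.8
grasp_force: 60.5
```

```bash
python3 - <<'E'
from go import *
from bench import robot
o=robot.get_obs(); print(o['tcp_pos'],o['width'],o['contact_force'],o['wrist_torque'],o['qd'].round(3)); go(o,509.9,168.05,68.2,17.8)
E
```

```text
[509.67051785 168.36052328  77.51421377] 16.832996958959377 [-0.95509951 -0.79886798  0.30787174] [ 0.01192432 -0.01689998  0.0067463 ] [-0.    -0.003 -0.003 -0.004 -0.002  0.001 -0.   ]
d [0.13 0.37 9.31] turn [0.   0.03 0.12]
```

There is no force with the underside 3 mm below the shaft top, so the shaft is in the bore. I continue down.

carry_out --deltas '[[-1, [0, 0, 0.002], [0, 0, 0]], [-1, [0, 0, 0.004], [0, 0, 0]], [-1, [0, 0, 0.006], [0, 0, 0]], [-1, [0, 0, 0.0075], [0, 0, 0]], [-1, [0, 0, 0.0075], [0, 0, 0]]]'

```text
time: 9.67
tcp_pos: [509.5, 168.2, 69.7]
tcp_rot: [3.103, 0.489, -0.001]
contact_force: [-0.1, -0.1, -0.3]
width: 16.2
grasp_force: 60.5
```

carry_out --deltas '[[-1, [0, 0, 0.001], [0, 0, 0]], [-1, [0, 0, 0.002], [0, 0, 0]], [-1, [0, 0, 0.002], [0, 0, 0]]]'

```text
time: 9.92
tcp_pos: [509.9, 168.4, 68.2]
tcp_rot: [-3.103, -0.489, -0.0]
contact_force: [0.2, -0.5, -0.5]
width: 16.8
grasp_force: 60.6
```

carry_out --deltas '[[-1, [0, 0, 0.0005], [0, 0, 0]], [-1, [0, 0, 0.001], [0, 0, 0]], [-1, [0, 0, 0.001], [0, 0, 0]]]'

```text
time: 10.17
tcp_pos: [510.0, 168.4, 67.6]
tcp_rot: [3.103, 0.489, 0.001]
contact_force: [-0.1, -0.3, 2.8]
width: 16.6
grasp_force: 60.7
```

carry_out --deltas '[[-1, [0, 0, 0.0005], [0, 0, 0]], [-1, [0, 0, 0.001], [0, 0, 0]], [-1, [0, 0, 0.001], [0, 0, 0]]]'

```text
time: 10.42
tcp_pos: [510.0, 168.5, 66.5]
tcp_rot: [-3.103, -0.489, -0.001]
contact_force: [-0.8, 0.1, 4.3]
width: 16.5
grasp_force: 60.9
```

carry_out --deltas '[[-1, [0, 0, 0.0005], [0, 0, 0]], [-1, [0, 0, 0.001], [0, 0, 0]], [-1, [0, 0, 0.001], [0, 0, 0]]]'

```text
time: 10.67
tcp_pos: [510.0, 168.5, 65.4]
tcp_rot: [3.103, 0.489, 0.001]
contact_force: [-0.9, -0.6, 4.7]
width: 16.7
grasp_force: 61.0
```

Contact came at z≈67.6 with 3 N, so the knob is seated at the expected height. I keep pressing against the spring.

carry_out --deltas '[[-1, [0, 0, 0.0005], [0, 0, 0]], [-1, [0, 0, 0.001], [0, 0, 0]], [-1, [0, 0, 0.0015], [0, 0, 0]], [-1, [0, 0, 0.002], [0, 0, 0]], [-1, [0, 0, 0.002], [0, 0, 0]]]'

```text
time: 11.08
tcp_pos: [510.0, 168.5, 63.6]
tcp_rot: [-3.103, -0.489, -0.001]
contact_force: [-2.0, -1.1, 7.6]
width: 16.8
grasp_force: 61.3
```

carry_out --deltas '[[-1, [0, 0, 0.0005], [0, 0, 0]], [-1, [0, 0, 0.001], [0, 0, 0]], [-1, [0, 0, 0.001], [0, 0, 0]]]'

```text
time: 11.33
tcp_pos: [510.0, 168.5, 62.7]
tcp_rot: [3.103, 0.489, 0.001]
contact_force: [-0.3, -0.4, 6.6]
width: 17.0
grasp_force: 61.4
```

carry_out --deltas '[[-1, [0, 0, 0.0004], [0, 0, 0]], [-1, [0, 0, 0.0008], [0, 0, 0]], [-1, [0, 0, 0.0008], [0, 0, 0]]]'

```text
time: 11.58
tcp_pos: [510.1, 168.5, 62.1]
tcp_rot: [3.103, 0.489, 0.001]
contact_force: [-2.0, -0.5, 7.6]
width: 17.0
grasp_force: 61.5
```

carry_out --deltas '[[-1, [0, 0, 0.0005], [0, 0, 0]], [-1, [0, 0, 0.001], [0, 0, 0]], [-1, [0, 0, 0.001], [0, 0, 0]]]'

```text
time: 11.83
tcp_pos: [510.1, 168.5, 61.9]
tcp_rot: [3.103, 0.489, 0.001]
contact_force: [-3.0, -1.3, 12.0]
width: 16.5
grasp_force: 62.3
```

carry_out --deltas '[[-1, [0, 0, 0.0004], [0, 0, 0]], [-1, [0, 0, 0.0008], [0, 0, 0]], [-1, [0, 0, 0.0008], [0, 0, 0]]]'

```text
time: 12.08
tcp_pos: [510.2, 168.5, 61.8]
tcp_rot: [3.103, 0.489, 0.002]
contact_force: [-4.4, -1.6, 16.5]
width: 16.9
grasp_force: 62.8
```

The position has stopped at 61.8, 5.8 mm below seating, while the force rises past 9 N, so the shaft is at its stop. I hold and check.

carry_out --deltas '[[-1, [0, 0, 0], [0, 0, 0]], [-1, [0, 0, 0], [0, 0, 0]], [-1, [0, 0, 0], [0, 0, 0]], [-1, [0, 0, 0], [0, 0, 0]], [-1, [0, 0, 0], [0, 0, 0]], [-1, [0, 0, 0], [0, 0, 0]]]'

```text
time: 12.58
tcp_pos: [510.2, 168.5, 61.8]
tcp_rot: [3.103, 0.489, 0.002]
contact_force: [-4.2, -1.1, 15.5]
width: 16.7
grasp_force: 62.8
```

```bash
python3 - <<'E'
from go import *
from bench import robot
o=robot.get_obs(); print(o['tcp_pos'],o['contact_force'],o['wrist_torque'])
im=grab(robot,'scene'); s=im['pixels'][150:330,150:330,::-1]; im=grab(robot,'wrist'); cv2.imwrite('pics/end.png',np.hstack([cv2.resize(s,(400,400)),cv2.copyMakeBorder(cv2.resize(im['pixels'][...,::-1],(400,300)),0,100,0,0,0)]))
E
```

```text
[510.17383873 168.52544862  61.81878471] [-4.21341279 -1.1460723  15.46792951] [-0.43762553  1.07509292  0.00143315]
```

View pics/end.png

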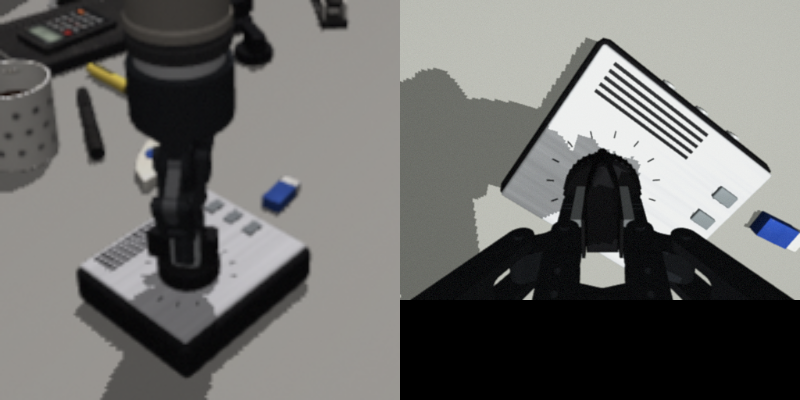

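The end picture shows the knob flush on the box at (188,265), still held, with the eraser and correction tape untouched. I hand the job in.

```bash
python3 -c "
from bench import robot
print(robot.sign_off())"
```

```text
the job is handed in; nothing more can be done
None
```

The job is handed in: the knob is seated on the D-shaft with its nose along the flat (about 17.8°), pressed to the stop at about 15.5 N and still gripped, and the other things looked undisturbed in the last pictures.

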